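Shim the rocking drum chamber

ROBOT

A 6-joint arm with a two-finger parallel gripper is mounted at the origin on the work surface. World frame = base frame: x ahead of the robot, y to its left, z up, the work surface at z = 0. Lengths are in m, angles in degrees, forces in N, time in s.
With the tool pointing down it reaches from about 0.375 to 0.9 m from the base axis. Payload 3.1 kg.
Tool frame: the origin (TCP) lies where the fingers leave the gripper's body, on its centre line; the fingertips stand 70 mm ahead of it and the grasp point (between the pads) lies 51 mm ahead of it; y points along the fingers, z is the direction in which the jaws open and shut, and the axes are right-handed (so a half turn about y gives the same grasp; the last joint's range is limited). The gripper opens to 87 mm and grips with 3 to 60 N. Pads are 19 mm wide; open, the fingers measure 117 mm over their backs; the gripper's body (75 mm by 190 mm) begins 51 mm behind the grasp point.
Start: joints at [-10.227, 30.224, 82.088, -0, 67.689, -10.227], TCP at [0.625, 0, 0.292] pointing down, gripper open.
Joint ranges: [-176.69, 176.69], [-43.24, 126.21], [12.49, 139.97], [-82, 262], [0, 151.66], [-163.58, 163.58]. Speed limits (degrees/s): [159.86, 159.86, 180, 180, 180, 180].

INTERFACE

Orientations are given as a 3x3 rotation matrix whose columns are the frame's x, y, z axes.
In Python, from rig import bot gives the robot as it stands.
- The arm moves only by the shell command python3 -m pendant 'ROWS'. ROWS is JSON, a list of rows, each a list of 3 entries, a list of its own where there are three numbers: the shift along the tool's x, y, z in cm, then the turn, a rotation vector about the tool's x, y, z in rad, then the closure, from 0 (fully open) to 1 (shut). In form: [[[dx, dy, dz], [ax, ay, az], jaw], ...]. A call has 1 to 20 rows; each row shifts and turns the commanded pose from where the row before left it, along the tool's axes as they then stand; what a row does not reach is not made up. A row lasts 1/12 s, in which the tool goes at most 41.7 mm and 7.16 degrees, less where a joint would pass 70% of its speed; a pose out of reach is approached as far as the arm can. A call with a gripper value outside its range is refused whole. The fingers move at their own pace and stop on an object; the grip force is fixed at half the most. Time passes only in rows, so rows that do not move let the fingers close. It gives the time, the measured TCP pose, the force and the opening at its end, in the units of the state.
- bot.read_state(): the state, without advancing time (a new reading comes with each control period).
- bot.capture(name): name is "scene" or "side" or "wrist"; returns a dict with "img" (420x560x3 uint8, red, green, blue), "fx", "fy", "cx", "cy" (pixels), "k1" (the pictures are not rectified: a ray, as slopes to the right and down, at radius r is drawn at 1 + k1 r^2 times it, then the intrinsics apply), "R" (3x3) and "t" (3): a world point X has camera coordinates R X + t. Camera axes: x right, y down, z forward; pixel columns grow to the right and rows downward; lengths in m; the calibration is good to about 2 mm. A picture is of the moment at which its call begins. There is no depth.
- bot.hand_in(): hands the job in, once; it reports no verdict.
The state is a dict: "time_s": time; "joint_positions": joint angles; "qvel": joint speeds; "tau": joint torques, N m; "position": TCP position; "tcp_rot": TCP orientation; "force": force on the tool from outside, world axes, zero at the start; "moment": the same for the moment, N m; "opening": opening from 0.0 (shut) to 1.0 (fully open).
Only numpy, scipy, OpenCV 4.12 (cv2) and the standard library are available. Lean on these libraries where they do the work, as an engineer would, in place of code of your own. Each camera call takes 0.05 s, during which the arm holds its last target.

TASK

The blue drum chamber rocks because the foot at its far left corner (seen from the robot, the corner nearest the orange wedge) has lost its rubber pad. Push the wedge along the bench with the fingertips, thin end first, under that bare foot until it is snug and carries the foot; do not lift the wedge and do not shove the chamber along. Then press down firmly on the black knob above that foot to prove that the corner no longer rocks, and come away, leaving all the other things undisturbed.

Things in the scene. Friction and masses are not known exactly. Their poses are not given: they have to be found in the camera images.
- chamber: Blue drum chamber, 3 to 4 kg, loose on the bench. Clear base plate 220 (x) by 300 (y) mm, top 36 mm above the bench; drum and flanges up to 202 mm high, but only knobs stand on the plate at y above 80 mm. Origin: on the bench below the plate's middle; y along the drum. It stands level on feet at (95,-130), (-95,130), (-95,-130) mm; the bare foot hangs clear. Sliding it takes about 20 N.
- bare_foot (a point): Centre of the underside of the bare foot, at (95,130,9) mm in the chamber's frame: a steel disc 26 mm across, 6 mm thick, 9 mm clear of the bench (its rubber pad is missing). The plate overhangs its centre by 15 mm in x and 20 mm in y, underside 26 mm above the bench. Unshimmed, about 4 N pressed on this corner rocks it down to the bench.
- wedge: Orange wedge, about 90 g, flat on the bench: 110 (x) by 44 (y) mm, 22 mm high at the thick end (x = -55), sloping straight to 2 mm at the thin end (x = +55). Origin: centre of its underside. It lies on the chamber's +y side, thin end roughly towards the bare foot. It meets the foot's edge with the foot's centre near x = +30 mm; then the push stiffens within a few mm: 6 to 10 N seats it firmly.
- beaker: Bystander: clear beaker, 68 mm across, 90 mm high, origin under its centre.
- wash_bottle: Bystander: white wash bottle with red cap, 64 mm across, 186 mm high, spout along its +x; origin under its centre.
- mortar: Bystander: white ceramic mortar, 92 mm across, 52 mm high, origin under its centre.
- screwdriver: Bystander: screwdriver 160 mm long, lying along its x.
- pad: Bystander: the old black rubber pad, a disc 28 mm across and 9 mm thick, lying on the bench; not needed.
- reagent: Bystander: amber jar with black cap, 60 mm across, 115 mm high, origin under its centre.
- timer: Bystander: white bench timer 55 by 75 by 22 mm, lying flat.
- corner_knob: Black knob straight above the bare foot, the one to press: 30 mm across, 16 mm high, fixed to the chamber. Origin: centre of its underside, 36 mm above the bench; its top is 52 mm above the bench. It does not turn or sink.
There are look-alikes about, which are no part of the job. Of the things shaped like the wedge, the orange one is meant.

How it is judged (in metres and radians):
On the way, in this order (a step that is already met when the one before it is completed fails the run):
1. the wedge is under the bare foot and carries it (x of bare_foot in the frame of wedge between 0 and 0.045 m and y of bare_foot in the frame of wedge between -0.015 and 0.015 m and contact force between wedge and chamber above 0.3 N and angle between chamber's own z axis and vertical below 0.0175 rad), for 0.2 s.
2. the knob above the bare foot is pressed down with more than 5 N and the corner does not rock (all of step 1 and contact force between the fingers and corner_knob above 5 N), for 0.2 s.
At the end, for the whole second after the job is handed in: The wedge lies flat under the bare foot, thin end at least 10 mm past the foot's centre and the foot within 15 mm of the wedge's midline, touching and carrying the foot (more than 0.3 N); the chamber stands level within 1 degree (0.0175 rad); both at rest (all of step 1 and linear speed of each of chamber, wedge below 0.01 m/s and angle between wedge's own z axis and vertical below 0.06 rad).
It fails at once if the wedge is lifted off the bench by more than 10 mm or tipped (height (world z) of wedge above 0.01 m or angle between wedge's own z axis and vertical above 0.3 rad).
It fails at once if the chamber is shoved more than 25 mm or tilted by more than 6 degrees (distance of any of chamber, bare_foot from where it was at the start of the episode above 0.025 m or angle between chamber's own z axis and vertical above 0.105 rad).
It fails at once if a bystander is moved more than 20 mm (distance of any of beaker, wash_bottle, mortar, screwdriver, pad, reagent, timer from where it was at the start of the episode above 0.02 m).
It also fails if it takes over 67 s, if anything falls off the work surface, if the arm or the gripper's body presses on something with over 40 N, if the wrist force passes 120 N, or if a joint passes its speed limit or range.

## Working session

There is one attempt and no reset: what is moved stays moved. The work goes in short steps, Python scripts to look and compute and a shell command to move; the robot and the scene stay as the last step left them, time stands still between calls to the robot, and variables do not carry over. Pictures are saved under pics/ and viewed, and the job is handed in when it is done.

```bash
mkdir -p pics; ls
python3 - <<'E'
from rig import bot
import cv2
for n in ["scene","side","wrist"]:
    c=bot.capture(n); cv2.imwrite(f"pics/{n}0.png",c["img"][:,:,::-1])
    print(n,c["fx"],c["fy"],c["cx"],c["cy"],c["k1"],c["R"],c["t"])
s=bot.read_state(); print(s)
E
```

```text
pics
scene 490.91657930836607 490.91657930836607 279.1103101681591 205.06937475758252 -0.11442861134655204 [[ 0.26362986  0.9645812   0.00907749]
 [ 0.6421332  -0.16846364 -0.74785356]
 [-0.71983626  0.20298549 -0.66380166]] [-0.11775992 -0.28128247  1.59788661]
side 485.6760144123687 485.6760144123687 279.05118694559786 213.14995415058888 -0.135629468107116 [[-0.71479274 -0.69902069  0.0210098 ]
 [-0.45536909  0.44242248 -0.7725939 ]
 [ 0.53076392 -0.56181173 -0.63455279]] [0.36548205 0.26906689 1.24416652]
wrist 334.704231942655 334.704231942655 279.7998477493735 209.49936419147926 0.02147942162463797 [[ 9.99999370e-01 -3.84300266e-04 -1.05429759e-03]
 [-5.83517056e-05 -9.56067090e-01  2.93147943e-01]
 [-1.12063606e-03 -2.93147697e-01 -9.56066510e-01]] [-0.62571217 -0.0364382   0.391871  ]
{'time_s': 0.15, 'joint_positions': array([-1.02272459e+01,  3.02683609e+01,  8.21371185e+01,  1.16189264e-03,
        6.76869990e+01, -1.02283272e+01]), 'qvel': array([-0.05048281, -0.21073181, -0.11119641, -0.05069375,  0.01403502,
        0.09951551]), 'tau': array([ 9.14956272e-04, -4.40429199e+01, -1.76841742e+01,  6.33679633e-02,
        5.52540855e-02, -1.06930895e-04]), 'position': array([6.24584787e-01, 1.09424734e-04, 2.91492190e-01]), 'tcp_rot': array([[ 1.09177053e-05, -1.58507437e-03,  9.99998744e-01],
       [-9.99999953e-01,  3.05041449e-04,  1.14012325e-05],
       [-3.05059138e-04, -9.99998697e-01, -1.58507096e-03]]), 'force': array([ 0.16910563,  0.18511397, -0.72381461]), 'moment': array([-0.01132239, -0.04957851,  0.00093684]), 'opening': 1.0037187925624946}
```

View pics/scene0.png

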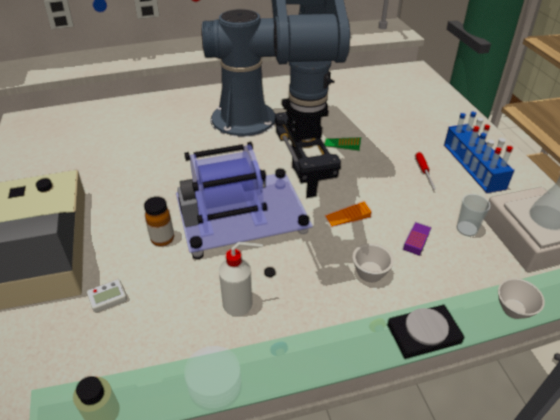

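View pics/side0.png

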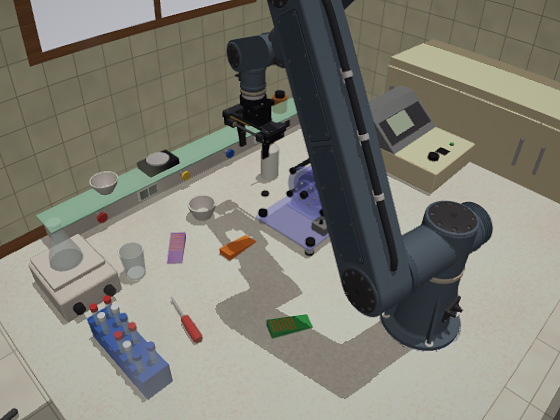

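View pics/wrist0.png

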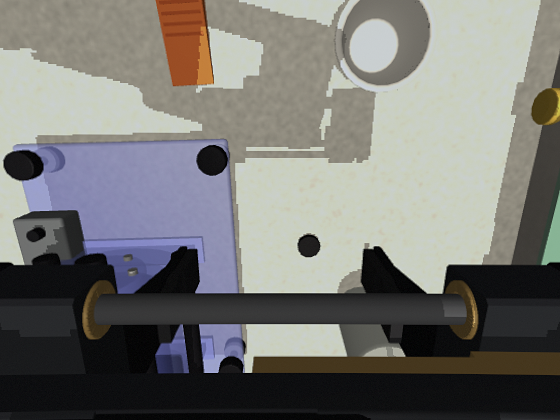

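```bash
cat > h.py <<'E'
import numpy as np, cv2
from rig import bot
def ray(c,u,v):
    K=np.array([[c["fx"],0,c["cx"]],[0,c["fy"],c["cy"]],[0,0,1.]])
    p=cv2.undistortPoints(np.array([[[u,v]]],float),K,np.array([c["k1"],0,0,0,0.]))[0,0]
    R=np.array(c["R"]);t=np.array(c["t"])
    return -R.T@t, R.T@np.array([p[0],p[1],1.])
def onz(c,u,v,z):
    o,d=ray(c,u,v); return o+d*(z-o[2])/d[2]
def proj(c,X):
    K=np.array([[c["fx"],0,c["cx"]],[0,c["fy"],c["cy"]],[0,0,1.]])
    r,_=cv2.Rodrigues(np.array(c["R"]))
    return cv2.projectPoints(np.array(X,float).reshape(-1,3),r,np.array(c["t"],float),K,np.array([c["k1"],0,0,0,0.]))[0][:,0]
def crop(n,name,x0,y0,w,h,s):
    c=bot.capture(n); i=c["img"][y0:y0+h,x0:x0+w,::-1]
    cv2.imwrite("pics/"+name,cv2.resize(i,None,fx=s,fy=s,interpolation=cv2.INTER_CUBIC)); return c
E
python3 - <<'E'
from h import *
a=crop("scene","sc1.png",270,160,140,100,5)
crop("side","si1.png",170,160,140,100,5)
crop("wrist","wr1.png",0,0,260,200,3)
E
```

```text
(no output)
```

View pics/sc1.png

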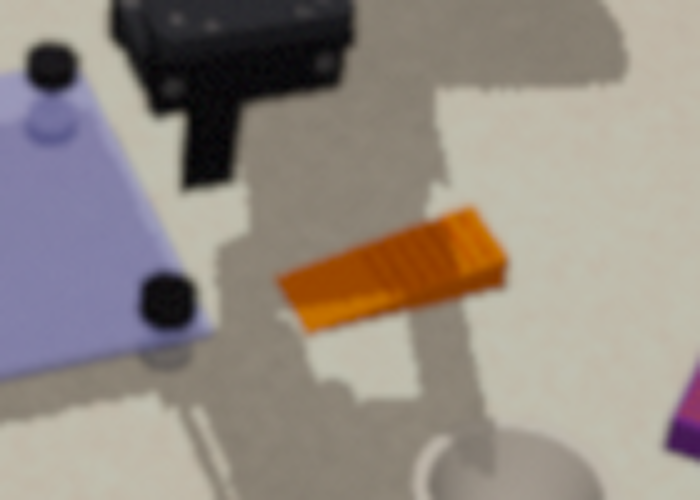

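View pics/si1.png

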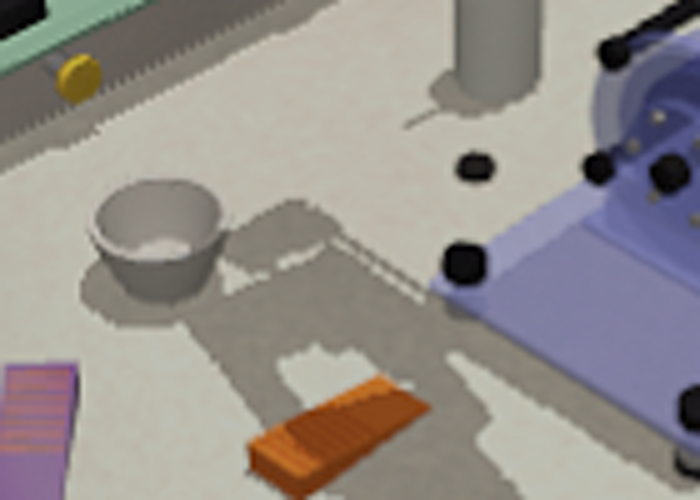

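View pics/wr1.png

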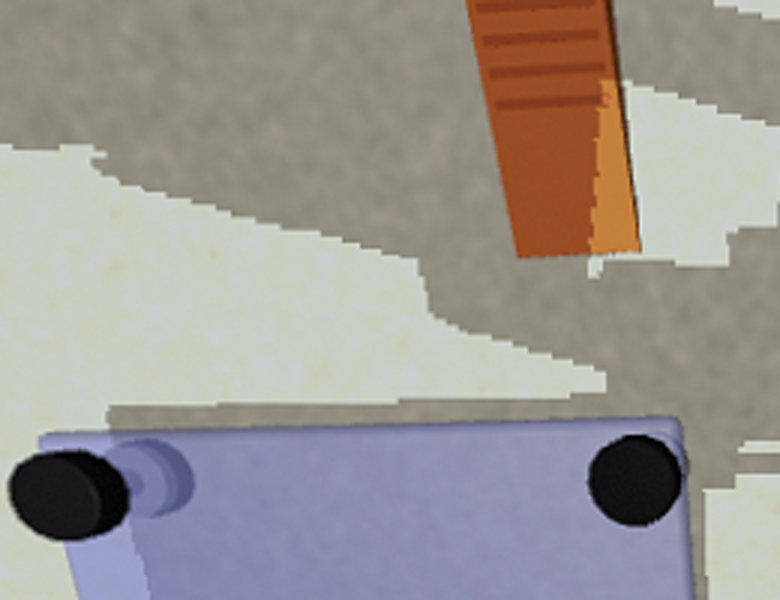

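Run:
```python
from h import *
np.set_printoptions(precision=4,suppress=True)
S,D,W=[bot.capture(n) for n in("scene","side","wrist")]
def f(c,ox,oy,s,pts,z):
    for p in pts: print("  ",onz(c,ox+(p[0]+.5)/s-.5,oy+(p[1]+.5)/s-.5,z))
print("wedge thin S,D,W")
f(S,270,160,5,[(277,279),(311,332)],.002); f(D,170,160,5,[(382,376),(431,407)],.002); f(W,0,0,3,[(518,258),(640,250)],.002)
print("thick S"); f(S,270,160,5,[(472,207),(507,258)],.022);f(D,170,160,5,[(250,447)],.022)
print("knob,top S D W")
f(S,270,160,5,[(168,293)],.052);f(D,170,160,5,[(465,258)],.052);f(W,0,0,3,[(636,480)],.052)
print("knob2 W, S"); f(W,0,0,3,[(62,495)],.052); f(S,270,160,5,[(51,60)],.052)
print("plate corners W z.036");f(W,0,0,3,[(680,420),(42,436)],.036); f(S,270,160,5,[(214,332)],.036); f(D,170,160,5,[(434,285)],.036)
print("wrist others: knob3 pad mortar"); 
print(onz(W,232,364,.052),onz(W,309,245,.009),onz(W,383,42,.052), onz(W,238,340,.036))
```

```text
wedge thin S,D,W
   [0.5088 0.1044 0.002 ]
   [0.55  0.108 0.002]
   [0.5471 0.107  0.002 ]
   [0.5062 0.1048 0.002 ]
   [0.5116 0.1009 0.002 ]
   [0.5552 0.1037 0.002 ]
thick S
   [0.5029 0.2119 0.022 ]
   [0.5439 0.2139 0.022 ]
   [0.5385 0.2176 0.022 ]
knob,top S D W
   [0.5551 0.0294 0.052 ]
   [0.5493 0.0346 0.052 ]
   [0.5588 0.0293 0.052 ]
knob2 W, S
   [0.3702 0.0239 0.052 ]
   [0.3662 0.0234 0.052 ]
plate corners W z.036
   [0.5718 0.0474 0.036 ]
   [0.3559 0.0413 0.036 ]
   [0.5706 0.0483 0.036 ]
   [0.5579 0.0528 0.036 ]
wrist others: knob3 pad mortar
[ 0.5688 -0.2176  0.052 ] [ 0.6621 -0.0809  0.009 ] [0.7193 0.1346 0.052 ] [ 0.5749 -0.1961  0.036 ]
```

```bash
python3 -m pendant '[[[-2.9,0,-1.64],[0,0,0],0.35],[[-2.9,0,-1.64],[0,0,0],0.35],[[-2.9,0,-1.64],[0,0,0],0.35],[[-2.9,0,-1.64],[0,0,0],0.35],[[-2.9,0,-1.64],[0,0,0],0.35],[[-2.9,0,-1.64],[0,0,0],0.35],[[0,3,0],[0,0,0],0.35],[[0,3,0],[0,0,0],0.35],[[0,3,0],[0,0,0],0.35],[[0,0,0],[0,0,0],0.35],[[0,0,0],[0,0,0],0.35]]'
python3 - <<'E'
from h import *
for n in("scene","wrist","side"):
    cv2.imwrite(f"pics/{n}2.png",bot.capture(n)["img"][:,:,::-1])
s=bot.read_state();print(s["position"],s["opening"],s["tcp_rot"])
E
```

```text
time_s: 1.37
position: [0.5258, 0.174, 0.2013]
tcp_rot: [[0.0, -0.004, 1.0], [-1.0, -0.0, 0.0], [0.0, -1.0, -0.004]]
force: [0.0, -0.0, 0.4]
opening: 0.653
[0.52803156 0.17404501 0.20410941] 0.6503253920622849 [[-3.60092886e-04  3.86328807e-03  9.99992473e-01]
 [-9.99999811e-01  4.96510477e-04 -3.62013707e-04]
 [-4.97905303e-04 -9.99992414e-01  3.86310855e-03]]
```

View pics/wrist2.png

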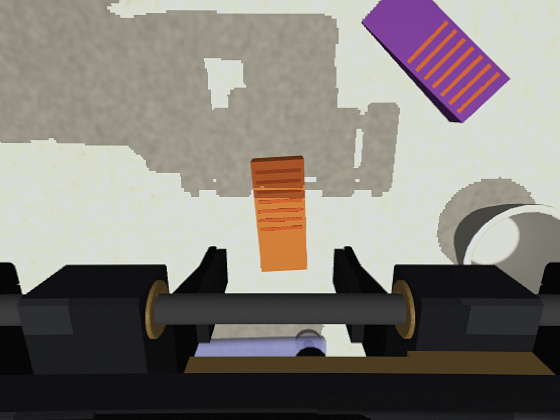

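View pics/scene2.png

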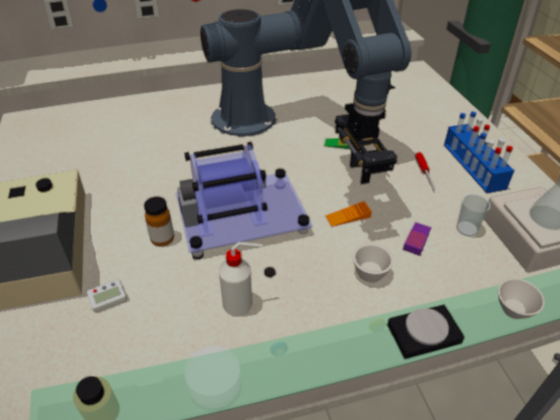

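View pics/side2.png

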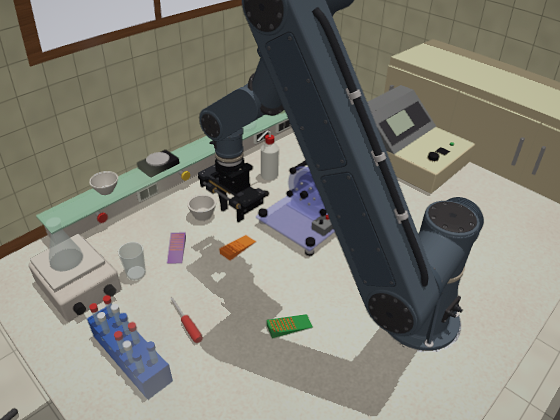

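Run:
```python
from h import *
np.set_printoptions(precision=4,suppress=True)
W=crop("wrist","wr3.png",230,140,100,220,2.7)
for p,z in [((251,161),.022),((304,157),.022),((262,271),.002),((307,269),.002),((311,352),.052)]: print(onz(W,*p,z))
```

```text
[0.5067 0.2111 0.022 ]
[0.5503 0.2143 0.022 ]
[0.5131 0.1003 0.002 ]
[0.557  0.1024 0.002 ]
[0.5576 0.0475 0.052 ]
```

View pics/wr3.png

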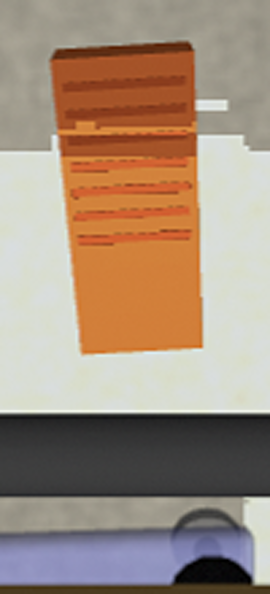

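```bash
python3 -m pendant '[[[0,0,0],[0,0,0],0.2],[[0,0,0],[0,0,0],0.2],[[0,3,0],[0,0,0],0.2],[[0,3,0],[0,0,0],0.2],[[0,3,0],[0,0,0],0.2],[[0,2,0],[0,0,0],0.2],[[0,1,0],[0,0,0],0.2],[[0,0,0],[0,0,0],0.2],[[0,0,0],[0,0,0],0.2],[[0,0,0],[0,0,0],0.2]]'
python3 - <<'E'
from h import *
crop("scene","sc4.png",290,130,140,105,5)
s=bot.read_state();print(s["position"],s["opening"],s["force"])
E
```

```text
time_s: 2.4
position: [0.5276, 0.1742, 0.0836]
tcp_rot: [[0.0, 0.003, 1.0], [-1.0, 0.0, 0.0], [-0.0, -1.0, 0.003]]
force: [-0.1, -0.0, 0.3]
opening: 0.798
[0.52768204 0.17420377 0.08380566] 0.8000269495056681 [ 0.59472771 -0.1607244  -0.92703116]
```

View pics/sc4.png

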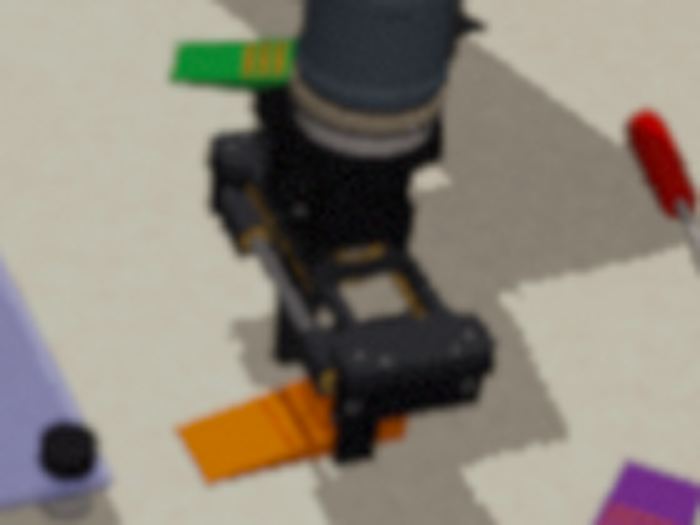

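```bash
python3 -m pendant '[[[0,0.8,0],[0,0,0],0.2],[[0,0,0.5],[0,0,0],0.2],[[0,0,0.5],[0,0,0],0.2],[[0,0,0.5],[0,0,0],0.2],[[0,0,0.4],[0,0,0],0.2],[[0,0,0.4],[0,0,0],0.2],[[0,0,0.4],[0,0,0],0.2],[[0,0,0.4],[0,0,0],0.2],[[0,0,0.4],[0,0,0],0.2],[[0,0,0.4],[0,0,0],0.2],[[0,0,0],[0,0,0],0.2],[[0,0,0],[0,0,0],0.2],[[0,0,0],[0,0,0],0.2]]'
python3 - <<'E'
from h import *
crop("scene","sc5.png",290,130,140,105,5)
crop("wrist","wr5.png",0,0,560,420,1)
s=bot.read_state();print(s["position"],s["opening"],s["force"])
E
```

```text
time_s: 3.53
position: [0.5662, 0.174, 0.0743]
tcp_rot: [[-0.0, 0.002, 1.0], [-1.0, 0.0, -0.0], [-0.0, -1.0, 0.002]]
force: [0.5, -0.5, 0.4]
opening: 0.801
[0.56582995 0.17401608 0.07423577] 0.7982502781693017 [ 0.57336383 -0.34269023 -0.40477367]
```

View pics/sc5.png

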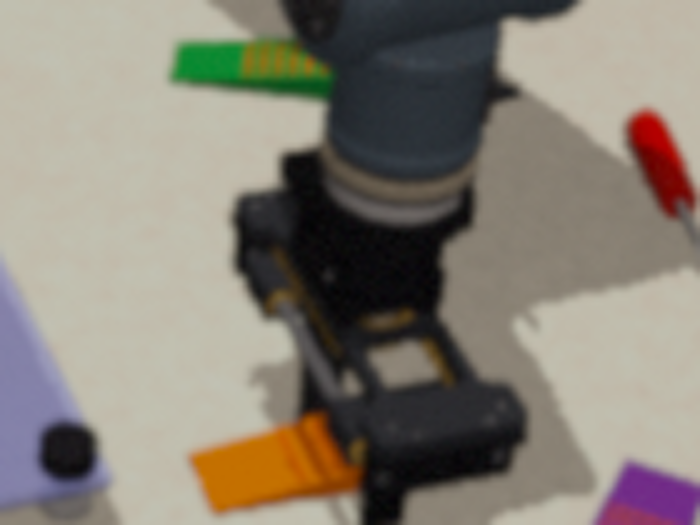

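View pics/wr5.png

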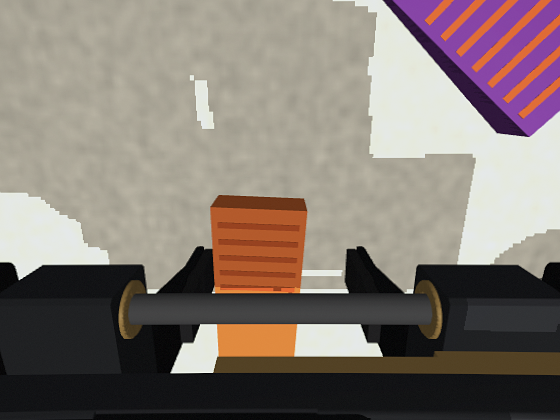

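Run:
```python
from h import *
np.set_printoptions(precision=4,suppress=True)
S=bot.capture("scene");W=bot.capture("wrist")
for p in [(192,456),(215,511)]: print(onz(S,290+(p[0]+.5)/5-.5,130+(p[1]+.5)/5-.5,.002))
for p in [(211,208),(306,211)]: print(onz(W,*p,.022))
for p in [(218,356),(294,356)]: print(onz(W,*p,.004))
```

```text
[0.5297 0.1051 0.002 ]
[0.5699 0.1029 0.002 ]
[0.5361 0.2098 0.022 ]
[0.5793 0.2083 0.022 ]
[0.5311 0.1136 0.004 ]
[0.5757 0.1135 0.004 ]
```

```bash
python3 -m pendant '[[[0,0,0.3],[0,0,0],0.2],[[0,0,0],[0,0,0],0.2],[[0,0,-0.6],[0,0,0],0.2],[[0,0,-0.6],[0,0,0],0.2],[[-2.5,0,0],[0,0,0],0.2],[[-2.5,0,0],[0,0,0],0.2],[[-2.5,0,0],[0,0,0],0.2],[[0,0,0],[0,0,0],0.75],[[0,0,0],[0,0,0],0.75],[[0,0,0],[0,0,0],0.75],[[0,0,0],[0,0,0],0.75],[[0,0,0],[0,0,0],0.75]]'
python3 - <<'E'
from h import *
crop("scene","sc6.png",290,130,140,105,5)
crop("wrist","wr6.png",0,0,560,420,1)
s=bot.read_state();print(s["position"],s["opening"],s["force"])
E
```

```text
time_s: 4.73
position: [0.5564, 0.248, 0.0742]
tcp_rot: [[-0.001, -0.001, 1.0], [-1.0, -0.0, -0.001], [0.0, -1.0, -0.001]]
force: [0.0, -0.4, 0.5]
opening: 0.507
[0.55666305 0.24809928 0.07424571] 0.41632463622124777 [-0.15079001  0.72066505 -0.28138737]
```

View pics/sc6.png

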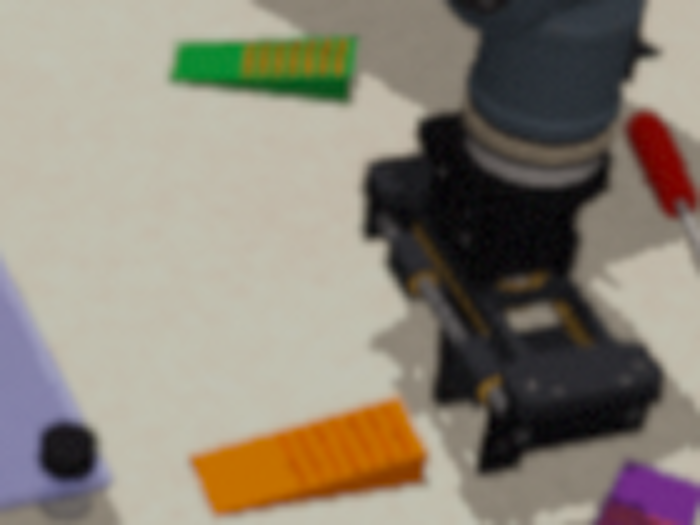

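```bash
python3 -m pendant '[[[0,0,0],[0,0,0],0.75],[[0,0,0],[0,0,0],0.75],[[1.2,0,0],[0,0,0],0.75],[[1.2,0,0],[0,0,0],0.75],[[0.6,0,0],[0,0,0],0.75],[[0.6,0,0],[0,0,0],0.75],[[0.6,0,0],[0,0,0],0.75],[[0.6,0,0],[0,0,0],0.75],[[0.6,0,0],[0,0,0],0.75],[[0.6,0,0],[0,0,0],0.75],[[0.6,0,0],[0,0,0],0.75],[[0.6,0,0],[0,0,0],0.75],[[0.6,0,0],[0,0,0],0.75],[[0,0,0],[0,0,0],0.75],[[0,0,0],[0,0,0],0.75]]'
python3 - <<'E'
from h import *
crop("scene","sc7.png",270,140,140,105,5)
crop("wrist","wr7.png",0,0,560,420,1)
s=bot.read_state();print(s["position"],s["opening"],s["force"])
E
```

```text
time_s: 6.08
position: [0.5567, 0.1706, 0.0743]
tcp_rot: [[-0.001, -0.0, 1.0], [-1.0, -0.0, -0.001], [0.0, -1.0, -0.0]]
force: [0.4, 0.6, 0.7]
opening: 0.247
[0.55664084 0.1710513  0.07427489] 0.2506612733959713 [0.14910099 0.71328863 0.34930298]
```

View pics/sc7.png

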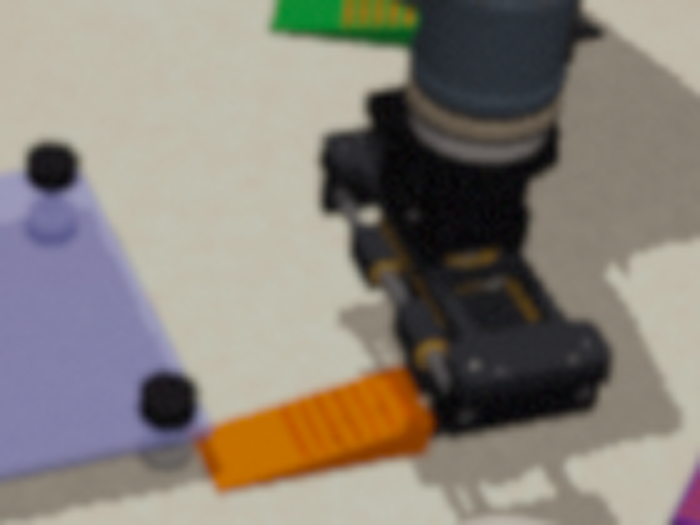

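View pics/wr7.png

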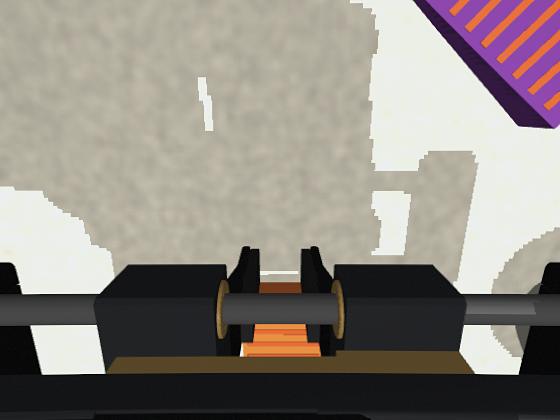

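Run:
```python
from h import *
np.set_printoptions(precision=4,suppress=True)
S=bot.capture("scene")
for p,z in [((200,437),.002),((221,490),.002),((432,447),.003),((168,393),.052)]: print(onz(S,270+(p[0]+.5)/5-.5,140+(p[1]+.5)/5-.5,z))
```

```text
[0.5392 0.0532 0.002 ]
[0.5771 0.0517 0.002 ]
[0.5765 0.1622 0.003 ]
[0.5551 0.0294 0.052 ]
```

```bash
python3 -m pendant '[[[0.6,0,0],[0,0,0],0.75],[[0.6,0,0],[0,0,0],0.75],[[0.6,0,0],[0,0,0],0.75],[[0.6,0,0],[0,0,0],0.75],[[0.5,0,0],[0,0,0],0.75],[[0.4,0,0],[0,0,0],0.75],[[0.3,0,0],[0,0,0],0.75],[[0.2,0,0],[0,0,0],0.75],[[0,0,0],[0,0,0],0.75],[[0,0,0],[0,0,0],0.75]]'
python3 - <<'E'
from h import *
crop("scene","sc8.png",270,140,140,105,5)
s=bot.read_state();print(s["position"],s["opening"],s["force"])
E
```

```text
time_s: 7.07
position: [0.5565, 0.1328, 0.0742]
tcp_rot: [[-0.0, -0.0, 1.0], [-1.0, -0.0, -0.0], [0.0, -1.0, -0.0]]
force: [0.4, 0.3, 0.6]
opening: 0.25
[0.55650558 0.13293659 0.07415587] 0.25116354917256484 [ 0.0421153  -0.13560482 -0.45083672]
```

View pics/sc8.png

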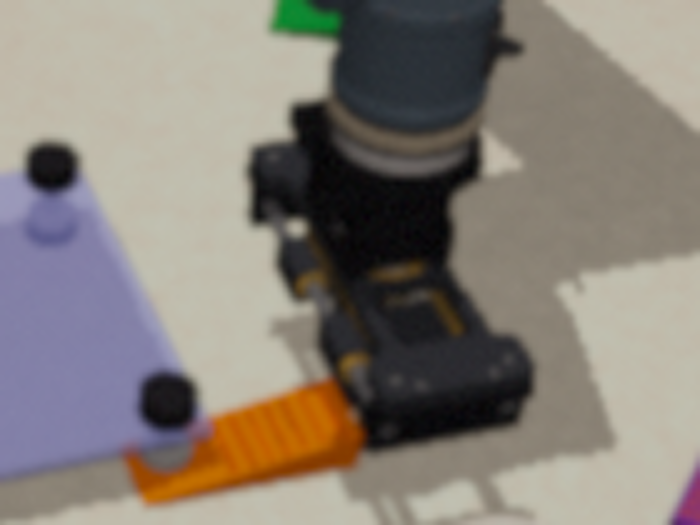

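```bash
python3 -m pendant '[[[0.2,0,0],[0,0,0],0.75],[[0.2,0,0],[0,0,0],0.75],[[0.1,0,0],[0,0,0],0.75],[[0,0,0],[0,0,0],0.75],[[0,0,0],[0,0,0],0.75]]'; python3 -m pendant '[[[0.15,0,0],[0,0,0],0.75],[[0.1,0,0],[0,0,0],0.75],[[0,0,0],[0,0,0],0.75],[[0,0,0],[0,0,0],0.75]]'
```

```text
time_s: 7.53
position: [0.5566, 0.1279, 0.0742]
tcp_rot: [[-0.0, -0.0, 1.0], [-1.0, -0.0, -0.0], [0.0, -1.0, -0.0]]
force: [-0.2, 0.6, -0.1]
opening: 0.25
time_s: 7.87
position: [0.5566, 0.1254, 0.0743]
tcp_rot: [[0.0, 0.0, 1.0], [-1.0, -0.0, 0.0], [0.0, -1.0, 0.0]]
force: [0.3, -0.9, 0.0]
opening: 0.247
```

```bash
for i in 1; do python3 -m pendant '[[[0.15,0,0],[0,0,0],0.75],[[0,0,0],[0,0,0],0.75],[[0,0,0],[0,0,0],0.75]]'|grep -E "pos|force"; python3 -m pendant '[[[0.15,0,0],[0,0,0],0.75],[[0,0,0],[0,0,0],0.75],[[0,0,0],[0,0,0],0.75]]'|grep -E "pos|force"; python3 -m pendant '[[[0.1,0,0],[0,0,0],0.75],[[0,0,0],[0,0,0],0.75],[[0,0,0],[0,0,0],0.75]]'|grep -E "pos|force"; done
```

```text
position: [0.5566, 0.124, 0.0743]
force: [-0.7, 0.9, -0.0]
position: [0.5566, 0.1231, 0.0743]
force: [0.2, 5.1, 0.3]
position: [0.5566, 0.1226, 0.0743]
force: [0.3, 7.9, -0.5]
```

```bash
python3 -m pendant '[[[0.05,0,0],[0,0,0],0.75],[[0,0,0],[0,0,0],0.75],[[0,0,0],[0,0,0],0.75]]'|grep -E "pos|force"
python3 - <<'E'
from h import *
crop("scene","sc9.png",270,140,140,105,5)
crop("side","si9.png",170,150,140,105,5)
s=bot.read_state();print(s["position"],s["force"])
E
```

```text
position: [0.5566, 0.1225, 0.0743]
force: [0.2, 9.0, 0.6]
[0.55658832 0.12247046 0.07431065] [ 0.93482129  8.4897738  -0.07106343]
```

View pics/sc9.png

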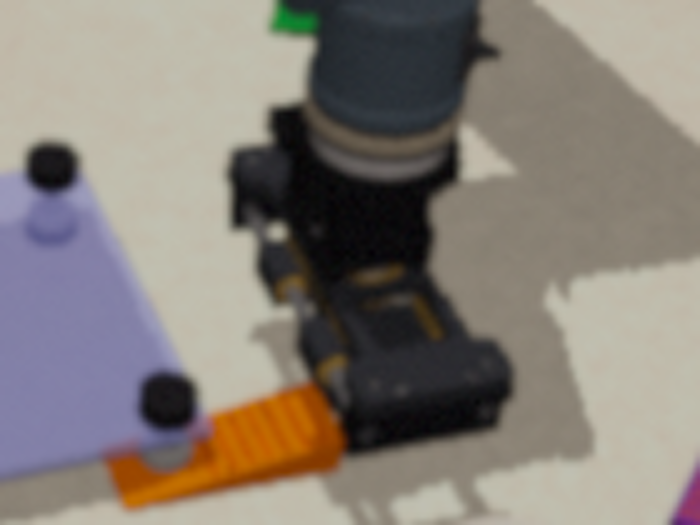

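View pics/si9.png

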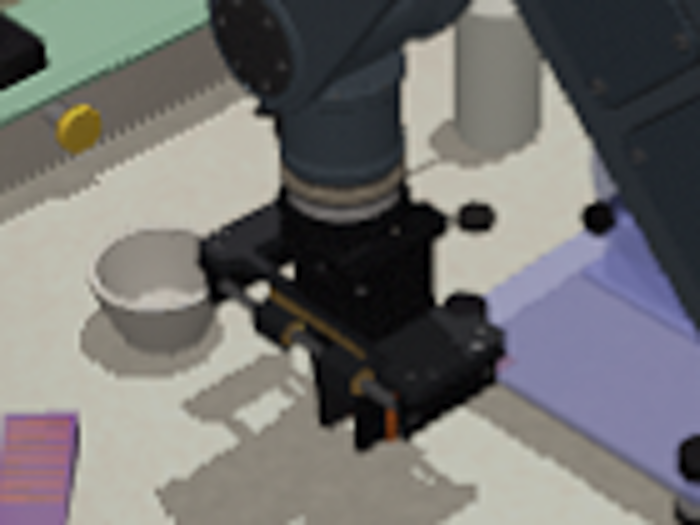

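```bash
python3 -m pendant '[[[-0.5,0,0],[0,0,0],0.75],[[-1,0,0],[0,0,0],0.75],[[-1.5,0,0],[0,0,0],0.75],[[0,-3,0],[0,0,0],1],[[0,-3,0],[0,0,0],1],[[0,-3,0],[0,0,0],1],[[2.5,0,0],[0,0,0],1],[[2.5,0,0],[0,0,0],1],[[2.5,0,0],[0,0,0],1],[[2.5,0,0],[0,0,0],1],[[1.9,0,0],[0,0,0],1],[[0,0,0],[0,0,0],1],[[0,0,0],[0,0,0],1],[[0,0,0],[0,0,0],1]]'
python3 - <<'E'
from h import *
np.set_printoptions(precision=4,suppress=True)
S=crop("scene","sc10.png",230,120,180,130,4)
crop("side","si10.png",170,150,140,105,5)
s=bot.read_state();print(s["position"],s["opening"],s["force"])
E
```

```text
time_s: 10.13
position: [0.5564, 0.0325, 0.1642]
tcp_rot: [[-0.0, -0.001, 1.0], [-1.0, 0.0, -0.0], [-0.0, -1.0, -0.001]]
force: [-0.1, -0.3, 0.3]
opening: 0.002
[0.5564 0.0331 0.1642] 0.004420404815095105 [ 0.1228  0.2979 -0.276 ]
```

View pics/sc10.png

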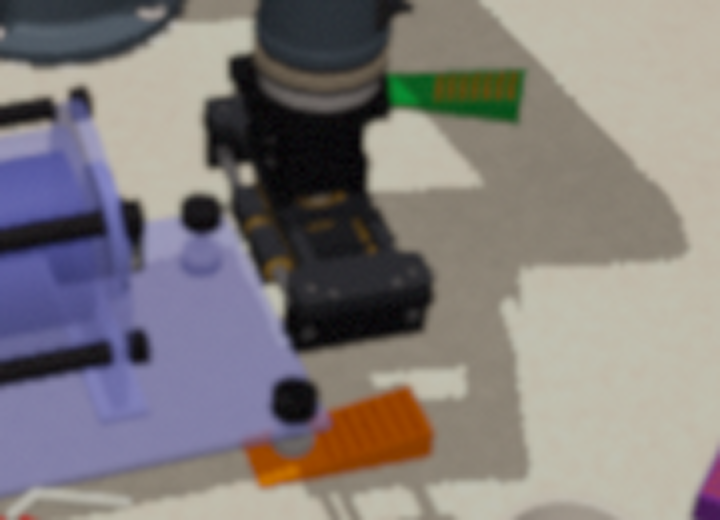

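View pics/si10.png

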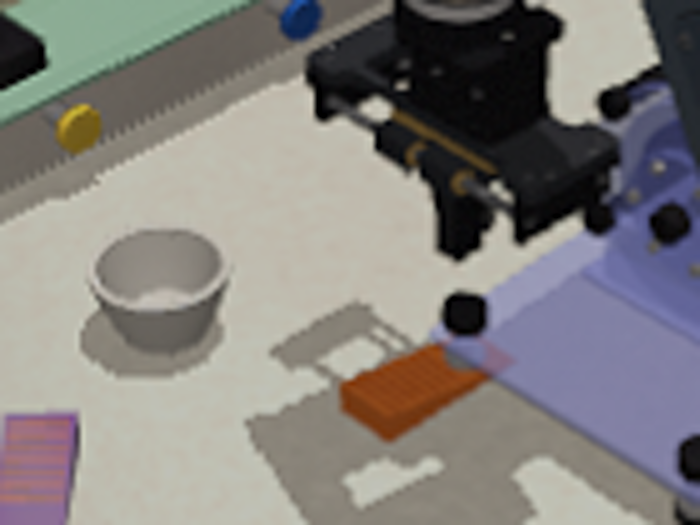

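```bash
python3 -m pendant '[[[0,1.5,0],[0,0,0],1],[[0,1,0],[0,0,0],1],[[0,0.7,0],[0,0,0],1],[[0,0.4,0],[0,0,0],1],[[0,0,0],[0,0,0],1],[[0,0,0],[0,0,0],1]]'|grep -E "pos|force";python3 -m pendant '[[[0,0.2,0],[0,0,0],1],[[0,0.2,0],[0,0,0],1],[[0,0,0],[0,0,0],1],[[0,0,0],[0,0,0],1]]'|grep -E "pos|force"
python3 - <<'E'
from h import *
S=crop("scene","sc11.png",230,120,180,130,4)
E
```

```text
position: [0.5565, 0.0323, 0.128]
force: [1.2, -0.0, -0.1]
position: [0.5566, 0.032, 0.1244]
force: [-0.3, -0.8, 1.5]
```

View pics/sc11.png

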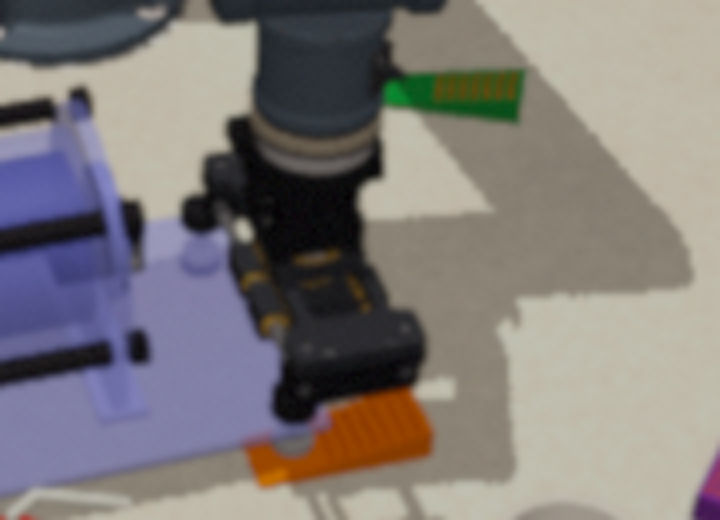

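```bash
python3 -m pendant '[[[0,0.1,0],[0,0,0],1],[[0,0.1,0],[0,0,0],1],[[0,0,0],[0,0,0],1],[[0,0,0],[0,0,0],1]]'|grep -E "pos|force";python3 -m pendant '[[[0,0.1,0],[0,0,0],1],[[0,0,0],[0,0,0],1],[[0,0,0],[0,0,0],1]]'|grep -E "pos|force"
```

```text
position: [0.5565, 0.032, 0.1222]
force: [-0.1, -0.8, 0.2]
position: [0.5566, 0.032, 0.1221]
force: [-0.9, 0.4, 6.4]
```

```bash
python3 -m pendant '[[[0,0.1,0],[0,0,0],1],[[0,0,0],[0,0,0],1],[[0,0,0],[0,0,0],1]]'|grep -E "pos|force";python3 -m pendant '[[[0,0.05,0],[0,0,0],1],[[0,0,0],[0,0,0],1],[[0,0,0],[0,0,0],1],[[0,0,0],[0,0,0],1],[[0,0,0],[0,0,0],1],[[0,0,0],[0,0,0],1]]'|grep -E "pos|force"
```

```text
position: [0.5566, 0.032, 0.122]
force: [-2.3, 0.0, 12.1]
position: [0.5566, 0.0321, 0.1219]
force: [-4.2, 0.3, 16.0]
```

Run:
```python
from h import *
crop("side","si12.png",170,150,140,105,5)
```

```text
(no output)
```

View pics/si12.png

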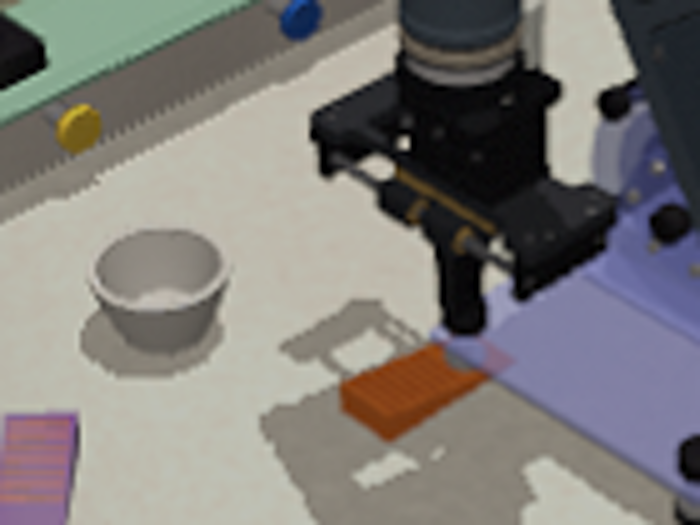

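```bash
python3 -m pendant '[[[0,-0.1,0],[0,0,0],1],[[0,-0.2,0],[0,0,0],1],[[0,-1,0],[0,0,0],1],[[0,-2,0],[0,0,0],1],[[0,-3,0],[0,0,0],1],[[0,-3,0],[0,0,0],1],[[0,-3,0],[0,0,0],1],[[-3,-2,0],[0,0,0],1],[[-3,0,0],[0,0,0],1],[[-3,0,0],[0,0,0],1],[[0,0,0],[0,0,0],1],[[0,0,0],[0,0,0],1],[[0,0,0],[0,0,0],1],[[0,0,0],[0,0,0],1]]'
python3 - <<'E'
from h import *
np.set_printoptions(precision=4,suppress=True)
S=crop("scene","sc13.png",0,0,560,420,1)
crop("scene","sc13b.png",230,120,180,130,4)
crop("side","si13.png",170,150,140,105,5)
E
```

```text
time_s: 13.67
position: [0.5565, 0.1212, 0.2626]
tcp_rot: [[-0.001, -0.001, 1.0], [-1.0, -0.0, -0.001], [0.0, -1.0, -0.001]]
force: [0.0, -0.1, 0.5]
opening: 0.007
```

View pics/sc13.png

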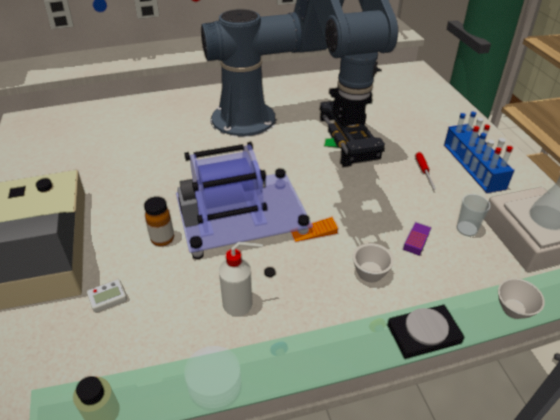

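View pics/sc13b.png

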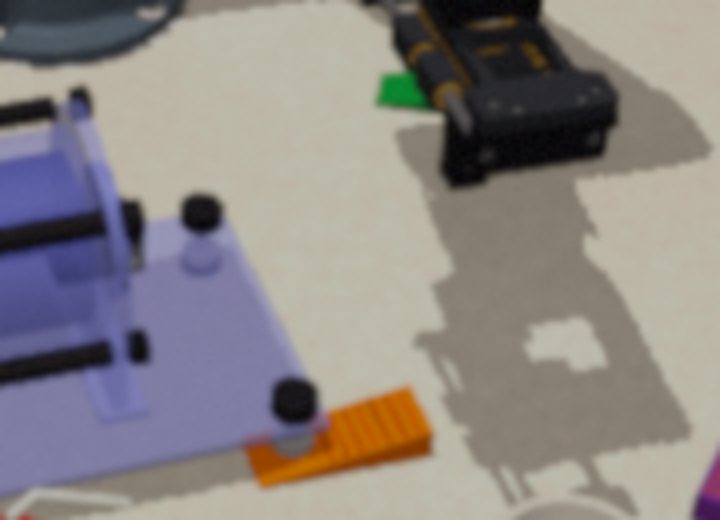

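View pics/si13.png

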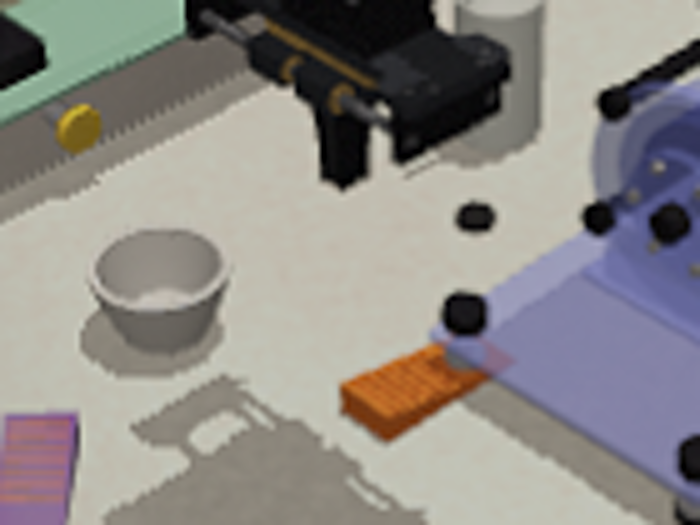

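Run:
```python
from h import *
np.set_printoptions(precision=4,suppress=True)
S=bot.capture("scene")
for n,p,z in [("thin near",(262,486),.002),("thin far",(246,443),.002),("thick top near",(432,432),.022),("thick top far",(410,386),.022),("knob",(295,394),.052)]: print(n,onz(S,230+(p[0]+.5)/4-.5,120+(p[1]+.5)/4-.5,z))
bot.hand_in()
```

```text
thin near [0.5769 0.0044 0.002 ]
thin far [0.539  0.0055 0.002 ]
thick top near [0.5781 0.1112 0.022 ]
thick top far [0.536  0.1122 0.022 ]
knob [0.5549 0.0299 0.052 ]
the job is handed in; nothing more can be done
```

The orange wedge is seated under the bare foot, the knob press showed no rocking, and the job is handed in after about 14 s of the allowed 67 s. The hand-in gives no verdict.

- **Wedge:** I slid it sideways into line with one finger. I then pushed it thin end first with both fingertips on the thick end, until the push rose to about 8.5–9 N. It was never gripped or lifted.
- **Press:** I pushed down on the corner knob to about 16 N with closed fingers and held it for about 0.4 s. From 6 to 16 N the fingertips sank only about 0.2 mm. I then moved straight up and away.

**Last checks (scene camera):**
- The thin end is about 25 mm past the foot's centre.
- The foot is within about 3 mm of the wedge's midline.
- The corner knob reads the same position as at the start, within about 1 mm, so the chamber has not been shoved.
- The bystanders look unmoved by eye. I did not re-measure each one.

**Disagreements:** the cameras differed by up to about 6 mm for the knob, mostly about 4 mm. I checked this against the finger contact, and it was well inside the allowed margins.

**Not measured directly:** I had no reading of the load the wedge carries now the arm is away. I judged it from the push force, the stiff press and the pictures.

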